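Count three nuts into the trough of a counting tray and shut its lid

ROBOT

A 6-joint arm with a two-finger parallel gripper is mounted at the origin on a cart in front of the work surface, level with it; the furniture and walls round the work are solid. World frame = base frame: x ahead of the robot, y to its left, z up, the work surface at z = 0. Lengths are in mm, angles in rad, forces in N, time in s.
With the tool pointing down it reaches from about 275 to 750 mm from the base axis. Payload 10.2 kg.
Tool frame: the origin (TCP) lies midway between the tips of the shut fingers; the grasp point (between the pads) lies 19 mm behind it (ctrl.grasp_offset is the distance from the TCP to the grasp point, in mm); z points along the fingers, y is the line along which they close (so a half turn about z gives the same grasp; the last joint's range is limited). The gripper opens to 85 mm and grips with 20 to 120 N. Pads are 22 mm wide; open, the fingers measure 114 mm over their backs; the gripper's body (76 mm by 85 mm) begins 54 mm behind the grasp point. The pads swing forward as they close: fully open they stand 13 mm farther back than shut.
Start: joints at [-0.223, 0.313, 1.498, -0, 1.331, -0.223], TCP at [525.006, -0.013, 231.294] pointing down, gripper open.
Joint ranges: [-2.94, 2.94], [-0.97, 2.17], [0.19, 2.56], [-1.23, 4.37], [0.02, 3.11], [-2.88, 2.88]. Speed limits (rad/s): [2.39, 2.39, 3.01, 3.14, 3.14, 3.14].

INTERFACE

Orientations are given as a unit quaternion [w, x, y, z].
In Python, from rig import ctrl, viewer, models gives the robot as it stands. The module is installed in compiled form; this text tells all that it offers.
- The arm moves only by the shell command python3 -m pendant 'ROWS' [OPENING] [FORCE]. ROWS is text: rows parted by semicolons, each of 4 numbers parted by spaces: the shift along the tool's x, y, z in m, then the turn about the tool's z in rad. In form: x y z yaw; .... A call has 1 to 10 rows; each row shifts and turns the commanded pose from where the row before left it, along the tool's axes as they then stand; what a row does not reach is not made up. A row lasts 1/8 s, in which the tool goes at most 62.5 mm and 10.7 degrees, less where a joint would pass 70% of its speed; a pose out of reach is approached as far as the arm can. A call is refused whole if a number of a shift passes 0.0625 or a number of a turn 0.188, either way. A call with a gripper value outside its range is refused whole. OPENING is the opening, from 0 (shut) to 1 (fully open), set as the call begins (- or left out, the last holds). The fingers move at their own pace and stop on an object; FORCE is the grip in N (left out, the last holds). Time passes only in rows, so rows that do not move let the fingers close. It gives the time, the measured TCP pose, the force, the opening and the grip force at its end, in the units of the state.
- ctrl.sense(): the state, without advancing time (a new reading comes with each control period).
- viewer.capture(name): name is "scene" or "side" or "wrist"; returns a dict with "color" (480x640x3 uint8, red, green, blue), "vertical_fov" (degrees; the focal length in pixels is half the picture's height over the tangent of half this angle, whatever the lens; pixels are square), "cx", "cy" (the principal point, pixels), "pose" (4x4, takes a point from camera to world coordinates). Camera axes: x right, y down, z forward; pixel columns grow to the right and rows downward; lengths in mm; the calibration is good to about 2 mm. The wrist camera is an equidistant fisheye: a pixel r from the principal point sees the ray r / f radians off the axis. A picture is of the moment at which its call begins. There is no depth.
- ctrl.finish_job(): hands the job in; it is judged then, once.
Trained networks look in the newest picture that a camera, given by its name, has taken for a name from the list of things; names that differ only in an ending like _2 or _b are one class to them, and where a whole thing is asked for, a point or a joint stands for the part that bears it (a point fixed in the world has none). Each returns a list of dicts, best first, with "p" (0 to 1); they miss things now and then, are a little off and sometimes report something else, mostly with a low value. They report only what shows in the picture. A call takes as long as a camera call.
- models.boxes_of(camera, query): "at" ([x, y, z] in mm, in world coordinates, good to about 4 mm: the middle of the surface that is visible of it).
The state is a dict: "time_s": time; "joints": joint angles; "dq": joint speeds; "tau": joint torques, N m; "eef_pos": TCP position; "ee_rot": TCP orientation; "force": force on the tool from outside, world axes, zero at the start; "wrist_torque": the same for the moment, N m; "grip_width": opening from 0.0 (shut) to 1.0 (fully open); "grip_force": force on a finger pad.
Only numpy, scipy, OpenCV 4.12 (cv2) and the standard library are available. Lean on these libraries where they do the work, as an engineer would, in place of code of your own. Each camera call takes 0.05 s, during which the arm holds its last target. There are 200 camera calls.

TASK

Count out a lot on the counting tray: sweep any three of the five hexagon nuts along the board and over its edge into the tray's trough, and leave the other two on the board. Then push the open lid of the trough over until it lies fully shut over the three nuts. Nothing is to be picked up: the nuts only slide and drop in, and the things standing round the tray stay where they are.

Things in the scene. Friction and masses are not known exactly. Their poses are not given: they have to be found in the camera images.
- counting_tray: counting tray, grey enamelled sheet metal, 238 (x) by 280 (y) mm, fixed. Origin: under its centre at table height; x runs along the trough, y from the trough to the board's closed side. The flat board with the nuts is 44 mm above the table, from y = -0.081 to +0.136, x within +-0.115; rails 12 to 15 mm above the board close its sides except the one at the trough. A pouring lip sticks out 25 mm at the trough's -x end
- board_edge (a point): middle of the board's open edge over the trough, at the board's height (44 mm above the table): y = -0.081 in the tray's frame
- trough_floor (a point): middle of the trough's floor, 6 mm above the table. The trough is a channel along the tray's x, 56 mm wide (y = -0.081 to -0.137 in the tray's frame) and 232 mm long, 38 mm deeper than the board; its outer wall is 3 mm thick and 50 mm high
- lid_hinge (a point): middle of the lid's hinge line, on top of the trough's outer wall, 51 mm above the table: y = -0.141 in the tray's frame, parallel to its x
- trough_lid (a joint): the trough's lid, a plate of the same metal 226 by 65 by 2.5 mm: 0 = shut (level over the trough), about 1.57 = upright (top 117 mm above the table), 2.0 = its stop, leaning outward (-y). It starts at 1.65 to 1.95, held by a slightly stiff hinge; under 1 N near its free edge swings it towards the board, and from about 1.1 downward it falls shut by its own weight
- lid_edge (a point): the middle of the lid's free long edge, 65 mm from the hinge line
- nut1_mid (a point): hexagon nut 1 of five alike (plain brass, 30 mm across flats, 35 mm across corners, 16 mm high, about 65 g): its centre, half-way up; z is its axis. All five start lying flat on the board, their centres at least 45 mm apart
- nut2_mid (a point): hexagon nut 2 of five alike (plain brass, 30 mm across flats, 35 mm across corners, 16 mm high, about 65 g): its centre, half-way up; z is its axis. All five start lying flat on the board, their centres at least 45 mm apart
- nut3_mid (a point): hexagon nut 3 of five alike (plain brass, 30 mm across flats, 35 mm across corners, 16 mm high, about 65 g): its centre, half-way up; z is its axis. All five start lying flat on the board, their centres at least 45 mm apart
- nut4_mid (a point): hexagon nut 4 of five alike (plain brass, 30 mm across flats, 35 mm across corners, 16 mm high, about 65 g): its centre, half-way up; z is its axis. All five start lying flat on the board, their centres at least 45 mm apart
- nut5_mid (a point): hexagon nut 5 of five alike (plain brass, 30 mm across flats, 35 mm across corners, 16 mm high, about 65 g): its centre, half-way up; z is its axis. All five start lying flat on the board, their centres at least 45 mm apart
- nail_tin: bystander: round red tin, 67 mm across, 48 mm high, on the table on the tray's +y side; origin at the centre of its underside
- knob_box: bystander: small card box with a lid, 57 by 92 by 41 mm, on the table on the tray's +y side; origin at the centre of its underside
- ink_bottle: bystander: square glass ink bottle, 44 by 44 by 63 mm, on the table on the trough's side of the tray, about 0.19 m or more outside the hinge line; origin at the centre of its underside

How it is judged:
By the outcome, as a careful person would: the job done as asked, in the order asked, and still so for the second after the job is handed in, with the robot touching nothing.
It also fails if it takes over 54 s, if anything falls off the work surface, if the arm or the gripper's body presses on something with over 40 N, if the wrist force passes 120 N, or if a joint passes its speed limit or range.

## Working session

There is one attempt and no reset: what is moved stays moved. The work goes in short steps, Python scripts to look and compute and a shell command to move; the robot and the scene stay as the last step left them, time stands still between calls to the robot, and variables do not carry over. Pictures are saved under pics/ and viewed, at most 10 in all, crops included, and the job is handed in when it is done.

```bash
mkdir -p pics; python3 - <<'E'
from rig import ctrl,viewer,models
import cv2,numpy as np
s=ctrl.sense();print(s['eef_pos'],s['ee_rot'],s['time_s'])
for c in['scene','side']:
    d=viewer.capture(c);cv2.imwrite(f'pics/{c}0.png',d['color'][:,:,::-1]);print(c,d['vertical_fov'],d['cx'],d['cy'],np.round(d['pose'],3).tolist())
for q in['counting_tray','trough_lid','nut1_mid','nail_tin','knob_box','ink_bottle','lid_edge']:
    for r in models.boxes_of('scene',q)[:6]:print(q,round(r['p'],2),np.round(r['at'],0))
E
```

```text
[5.24743613e+02 5.54807880e-02 2.30727185e+02] [-5.54792743e-04  7.07105855e-01  7.07107405e-01 -3.46011428e-04] 0.0
scene 46.86217542100505 313.8678646848182 237.20816442756882 [[0.599, -0.445, 0.665, -240.122], [-0.801, -0.342, 0.492, -606.251], [0.008, -0.828, -0.561, 751.817], [0.0, 0.0, 0.0, 1.0]]
side 54.85173549752743 318.297489174773 241.00531439642685 [[-0.981, -0.067, 0.183, 373.909], [-0.194, 0.436, -0.879, 888.952], [-0.021, -0.897, -0.441, 524.758], [0.0, 0.0, 0.0, 1.0]]
counting_tray 0.74 [485. -56.  54.]
counting_tray 0.61 [520. -42.  42.]
counting_tray 0.35 [480.  51.  56.]
trough_lid 0.84 [ 552. -167.   92.]
trough_lid 0.64 [536. 231.  42.]
nut1_mid 0.57 [570.  72.  59.]
nail_tin 0.92 [536. 231.  44.]
knob_box 0.86 [429. 201.  40.]
knob_box 0.39 [ 545. -397.   32.]
ink_bottle 0.77 [ 547. -397.   32.]
lid_edge 0.59 [ 554. -166.   92.]
```

View pics/scene0.png

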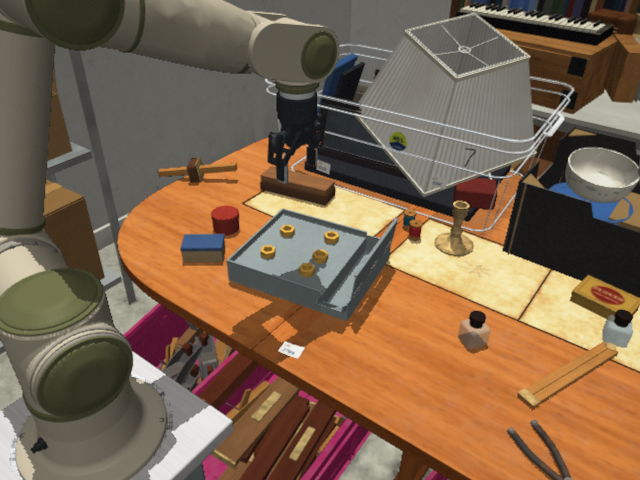

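View pics/side0.png

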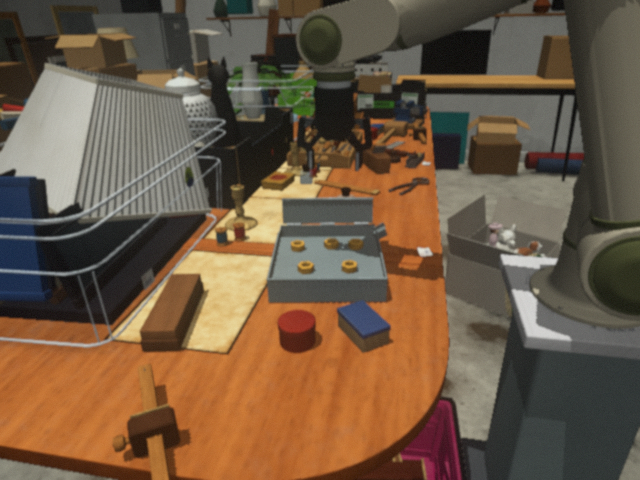

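The scene view shows the tray centred near pixel (310,262). Five nuts are at about (288,231), (331,238), (267,252), (320,257) and (307,269). The trough and the raised lid are on the right (world −y side), and the side view agrees.

```bash
cat > h.py <<'E'
import numpy as np,cv2
from rig import viewer,ctrl,models
def px2w(d,u,v,z):
    f=240/np.tan(np.radians(d['vertical_fov']/2))
    x,y=(u-d['cx'])/f,(v-d['cy'])/f
    if d.get('fish'):
        r=np.hypot(x,y);k=np.sin(r)/max(r,1e-9);c=np.array([x*k,y*k,np.cos(r)])
    else:c=np.array([x,y,1])
    P=np.array(d['pose']);w=P[:3,:3]@c;o=P[:3,3]
    return o+w*(z-o[2])/w[2]
def w2px(d,p):
    f=240/np.tan(np.radians(d['vertical_fov']/2));P=np.array(d['pose'])
    c=P[:3,:3].T@(np.array(p,float)-P[:3,3])
    if d.get('fish'):
        r=np.hypot(c[0],c[1]);t=np.arctan2(r,c[2]);return d['cx']+f*t*c[0]/r,d['cy']+f*t*c[1]/r
    return d['cx']+f*c[0]/c[2],d['cy']+f*c[1]/c[2]
def cap(n):
    d=viewer.capture(n);d['fish']=n=='wrist';return d
def blobs(d,lo=(15,110,90),hi=(32,255,255),a=25):
    m=cv2.inRange(cv2.cvtColor(d['color'],cv2.COLOR_RGB2HSV),lo,hi)
    m=cv2.morphologyEx(m,cv2.MORPH_CLOSE,np.ones((9,9)))
    n,l,s,c=cv2.connectedComponentsWithStats(m);return [(c[i],s[i,4]) for i in range(1,n) if s[i,4]>a]
E
python3 - <<'E'
from h import *
d=cap('wrist');cv2.imwrite('pics/w0.png',d['color'][:,:,::-1]);print(d['vertical_fov'],np.round(d['pose'],2).tolist())
for c,a in blobs(d,a=100):print(np.round(c),a,np.round(px2w(d,*c,54)))
s=cap('scene');cv2.imwrite('pics/s1.png',cv2.resize(s['color'][190:330,215:405,::-1],None,fx=4,fy=4,interpolation=cv2.INTER_CUBIC))
for u,v in[(288,231),(331,238),(267,252),(320,257),(307,269)]:print(np.round(px2w(s,u,v,54)))
E
```

```text
65.70646984690485 [[1.0, 0.0, -0.0, 524.61], [0.0, -0.95, -0.3, 76.88], [-0.0, 0.3, -0.95, 373.58], [0.0, 0.0, 0.0, 1.0]]
[507.   7.] 206 [699. 198.  54.]
[591.  49.] 4181 [803. 176.  54.]
[527.  43.] 1052 [719. 165.  54.]
[486.  29.] 148 [676. 172.  54.]
[462.  51.] 334 [650. 146.  54.]
[517.  88.] 120 [708. 119.  54.]
[555. 105.] 381 [753. 108.  54.]
[377. 129.] 719 [574.  71.  54.]
[467. 126.] 110 [656.  78.  54.]
[601. 146.] 582 [821.  75.  54.]
[273. 150.] 733 [485.  53.  54.]
[550. 187.] 225 [756.  27.  54.]
[520. 197.] 173 [719.  15.  54.]
[600. 215.] 172 [835.  -1.  54.]
[417. 236.] 634 [615. -24.  54.]
[550. 245.] 453 [766. -35.  54.]
[337. 259.] 588 [541. -47.  54.]
[276. 266.] 561 [485. -54.  54.]
[ 81. 273.] 109 [264. -67.  54.]
[543. 323.] 2616 [ 783. -130.   54.]
[497. 458.] 450 [ 789. -371.   54.]
[571.  68.  54.]
[608. -27.  54.]
[480.  52.  54.]
[535. -50.  54.]
[485. -53.  54.]
```

View pics/w0.png

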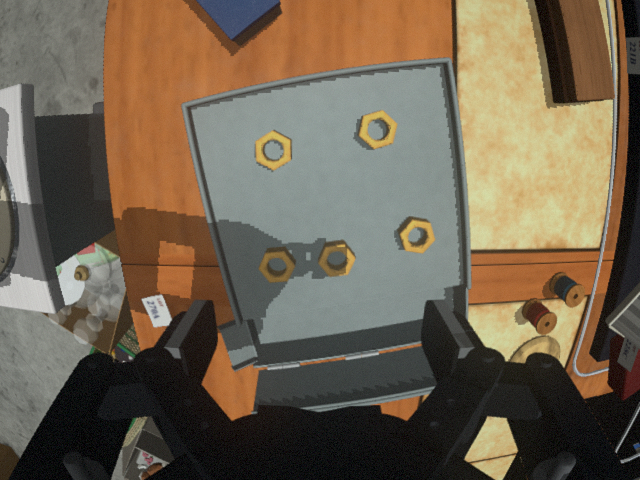

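View pics/s1.png

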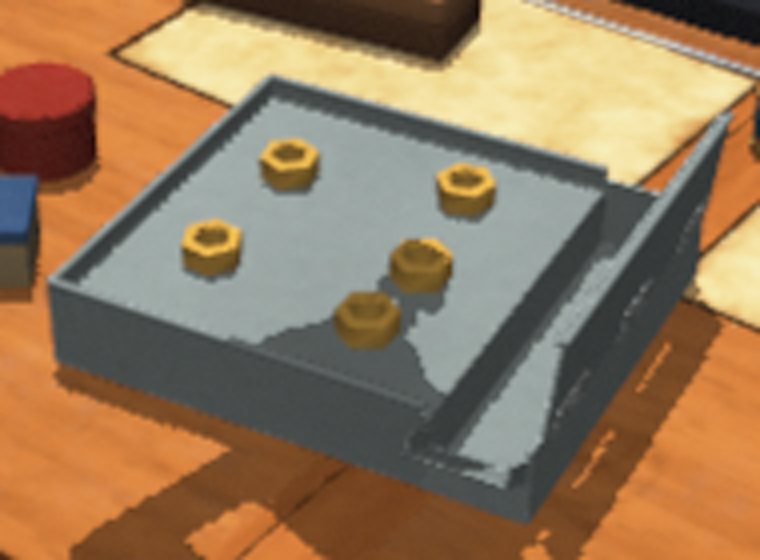

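```bash
python3 - <<'E'
from h import *
s=cap('scene');w=cap('wrist')
for u,v,z in[(272,78,58),(52,283,58),(605,170,57),(432,405,50),(728,115,112)]:print('s',np.round(px2w(s,215+u/4,190+v/4,z)))
for u,v,z in[(450,61,58),(185,104,58),(470,287,57),(467,320,30),(257,368,50),(437,343,50)]:print('w',np.round(px2w(w,u,v,z)))
E
```

```text
s [632. 132.  58.]
s [402.  92.  58.]
s [671. -80.  57.]
s [ 451. -119.   50.]
s [ 685. -146.  112.]
w [638. 135.  58.]
w [408.  97.  58.]
w [675. -77.  57.]
w [ 692. -132.   30.]
w [ 457. -177.   50.]
w [ 652. -147.   50.]
```

The tray fits at about (543,-24) with yaw 0.167. In the tray frame the nuts are A(45,88), B(-46,85), C(69,-13), D(-7,-23) and E(-62,-20). I'll sweep D, E and C, starting behind D.

```bash
python3 -m pendant '0 0 0.02 -0.084; 0 0 0.02 -0.083; -0.003 0.003 0.03 0; -0.002 0.002 0.03 0; -0.002 0.002 0.03 0; 0 0 0 0; 0 0 0 0' 0.2
cat >> h.py <<'E'
C0=np.array([543,-24.]);R=np.array([[.986,.167],[-.167,.986]])
def tr(p):return R@(np.array(p)[:2]-C0)
E
python3 - <<'E'
from h import *
s=ctrl.sense();print(tr(s['eef_pos']),s['eef_pos'][2],s['time_s'],s['grip_width'])
for n in['scene','wrist']:
    d=cap(n);print(n)
    for c,a in blobs(d,a=25):
        p=px2w(d,*c,54);t=tr(p)
        if abs(t[0])<116 and -85<t[1]<140:print(np.round(t),a)
cv2.imwrite('pics/w1.png',d['color'][:,:,::-1])
E
```

```text
time_s: 1.52
eef_pos: [533.6, -5.8, 102.5]
ee_rot: [0.001, 0.646, 0.764, 0.0]
force: [-0.7, -0.3, 0.2]
grip_width: 0.199
grip_force: 0.0
[-6.21090358 19.46816816] 102.49534716628752 1.525 0.19856561824987115
scene
[44. 89.] 142
[ -9. -18.] 526
[-47.  86.] 159
wrist
[47. 88.] 1887
[-45.  85.] 2056
[ 71. -12.] 1424
[-62. -20.] 1075
[ -7. -25.] 1221
```

View pics/w1.png

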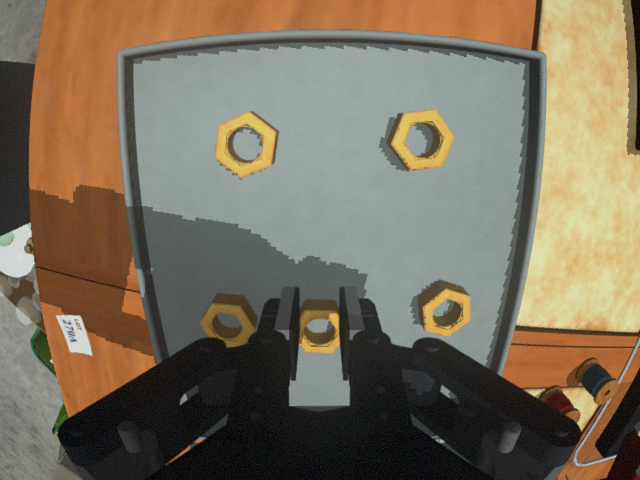

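The wrist view shows the tray square to the tool. The nuts are at about (247,143), (421,140), (445,307), (228,320) and (320,325), with D straight ahead of the fingers. Next I lower and push D.

```bash
python3 -m pendant '0 0 0.026 0; 0 0 0.024 0; 0 0 0 0; -0.012 0 0 0; -0.012 0 0 0; -0.012 0 0 0; -0.012 0 0 0; 0 0 0 0'; python3 -m pendant '-0.012 0 0 0; -0.011 0 0 0; -0.010 0 0 0; -0.008 0 0 0; 0 0 0 0; 0 0 0 0;0.02 0 0 0; 0.01 0 -0.03 0;0 0 -0.02 0;0 0 0 0'
python3 - <<'E'
from h import *
s=ctrl.sense();print(tr(s['eef_pos']),s['eef_pos'][2],s['time_s'],s['force'])
d=cap('wrist')
for c,a in blobs(d,a=25):
        p=px2w(d,*c,54);t=tr(p)
        if abs(t[0])<116 and -185<t[1]<140:print(np.round(t),a)
cv2.imwrite('pics/w2.png',d['color'][:,:,::-1])
s=cap('scene');cv2.imwrite('pics/s2.png',cv2.resize(s['color'][190:330,215:405,::-1],None,fx=4,fy=4,interpolation=cv2.INTER_CUBIC))
E
```

```text
time_s: 2.62
eef_pos: [541.2, -54.1, 51.3]
ee_rot: [0.0, 0.646, 0.763, 0.0]
force: [-0.2, 0.9, 0.1]
grip_width: 0.193
grip_force: 0.0
time_s: 3.88
eef_pos: [543.3, -62.8, 102.4]
ee_rot: [0.001, 0.645, 0.764, 0.001]
force: [0.0, -0.4, -0.8]
grip_width: 0.203
grip_force: 0.0
[ -6.1870942  -38.27940227] 102.39521138715054 3.875 [ 0.04245958 -0.42761028 -0.80742946]
[-45.  86.] 1950
[47. 90.] 1962
[ 71. -12.] 1655
[-61. -18.] 1908
[-10. -87.] 981
```

View pics/s2.png

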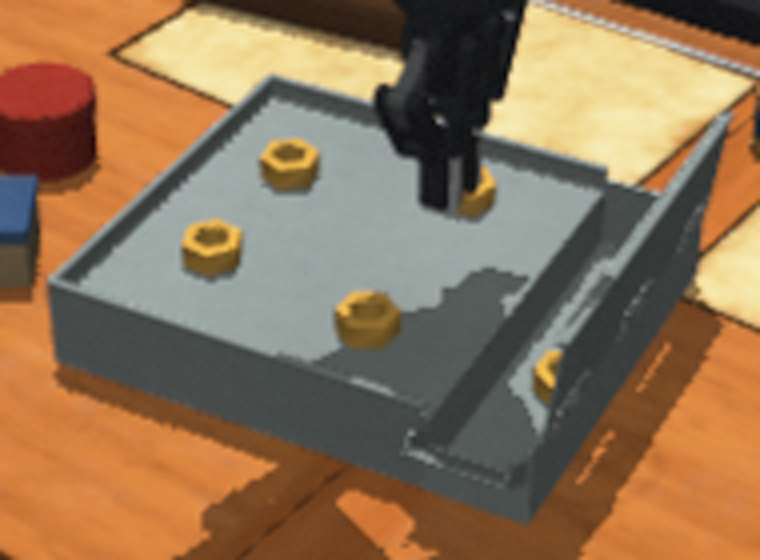

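D has dropped into the trough (crop pixel (550,375)). Now E.

```bash
python3 -m pendant '0.03 -0.028 0 0; 0.03 -0.028 0 0; 0 0 0 0; 0 0 0.026 0; 0 0 0.025 0; 0 0 0 0; -0.012 0 0 0; -0.012 0 0 0; -0.012 0 0 0;-0.012 0 0 0'; python3 -m pendant '-0.012 0 0 0; -0.012 0 0 0; -0.011 0 0 0; -0.009 0 0 0; 0 0 0 0; 0 0 0 0;0.02 0 0 0; 0.01 0 -0.03 0;0 0 -0.02 0;0 0 0 0'
python3 - <<'E'
from h import *
s=ctrl.sense();print(tr(s['eef_pos']),s['eef_pos'][2],s['time_s'],s['force'])
d=cap('wrist')
for c,a in blobs(d,a=25):
        p=px2w(d,*c,54);t=tr(p)
        if abs(t[0])<116 and -185<t[1]<140:print(np.round(t),a)
E
```

```text
time_s: 5.22
eef_pos: [486.0, -62.5, 50.6]
ee_rot: [0.0, 0.646, 0.763, 0.0]
force: [-0.3, 0.6, 0.4]
grip_width: 0.201
grip_force: 0.2
time_s: 6.48
eef_pos: [488.4, -74.2, 101.2]
ee_rot: [0.001, 0.645, 0.764, 0.0]
force: [0.6, 0.5, 0.5]
grip_width: 0.194
grip_force: 0.0
[-62.27023911 -40.39959227] 101.23998084158427 6.475 [0.64634638 0.48920432 0.53145375]
[-44.  86.] 2012
[48. 89.] 1434
[ 72. -12.] 1189
[-17. -82.] 455
[-66. -88.] 918
```

```bash
python3 -m pendant '0.018 0.033 0 0; 0.017 0.033 0 0; 0.017 0.034 0 0; 0.017 0.033 0 0; 0 0 0 0; 0 0 0.026 0; 0 0 0.024 0; 0 0 0 0; -0.012 0 0 0; -0.012 0 0 0'; python3 -m pendant '-0.012 0 0 0; -0.012 0 0 0; -0.012 0 0 0; -0.012 0 0 0; -0.011 0 0 0; -0.009 0 0 0;-0.007 0 0 0; 0 0 0 0; 0 0 0 0;0.02 0 0 0'; python3 -m pendant '0.02 0 -0.04 0;0.02 0 -0.05 0;0.02 0 -0.05 0; 0 0 0 0'
python3 - <<'E'
from h import *
s=ctrl.sense();print(tr(s['eef_pos']),s['eef_pos'][2],s['time_s'],s['force'])
d=cap('wrist')
for c,a in blobs(d,a=25):
        t=tr(px2w(d,*c,54));u=tr(px2w(d,*c,18))
        if abs(t[0])<116 and -185<t[1]<140:print(np.round(t),np.round(u),a)
s=cap('scene')
cv2.imwrite('pics/ws3.png',np.hstack([d['color'][:,:,::-1],cv2.resize(s['color'][190:330,215:405,::-1],(640,480))])[:,::1][::1] if 0 else cv2.resize(np.hstack([d['color'][:,:,::-1],cv2.resize(s['color'][190:330,215:405,::-1],(640,480))]),(800,300)))
E
```

```text
time_s: 7.78
eef_pos: [612.2, -9.8, 51.3]
ee_rot: [0.001, 0.646, 0.764, 0.0]
force: [-0.8, 1.3, 0.4]
grip_width: 0.198
grip_force: 0.2
time_s: 9.02
eef_pos: [620.7, -62.8, 50.2]
ee_rot: [0.0, 0.646, 0.763, 0.0]
force: [-0.8, 0.4, 0.5]
grip_width: 0.203
grip_force: 0.0
time_s: 9.52
eef_pos: [611.8, -1.3, 194.6]
ee_rot: [0.003, 0.645, 0.765, 0.002]
force: [0.5, -0.4, 0.1]
grip_width: 0.199
grip_force: 0.0
[71.6281376  10.93299834] 194.57578600749758 9.525 [ 0.51759309 -0.42522366  0.11851608]
[46. 89.] [43. 89.] 929
[-45.  86.] [-60.  85.] 836
[-55. -91.] [ -71. -114.] 394
[ -5. -90.] [ -14. -113.] 444
[ 67. -90.] [  67. -113.] 573
```

View pics/ws3.png

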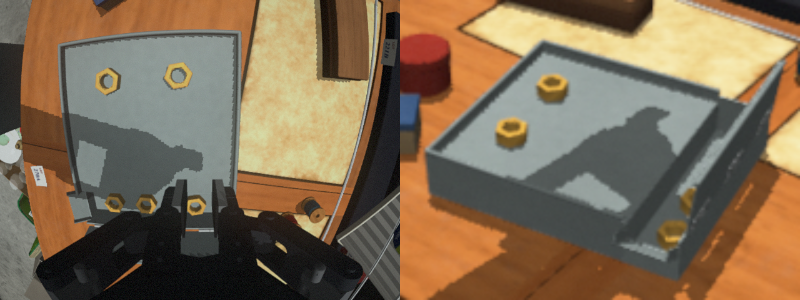

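All three nuts lie flat in the trough at y≈-113, and two remain on the board. Next I go over the lid and come down on its outer side.

```bash
python3 -m pendant '-0.036 -0.012 0 0;-0.036 -0.012 0 0;-0.036 -0.012 0 0;-0.036 -0.012 0 0;-0.036 -0.012 0 0;-0.036 -0.012 0 0;0 0 0 0' 0.2
python3 - <<'E'
from h import *
s=ctrl.sense();print(tr(s['eef_pos']),s['eef_pos'][2],s['ee_rot'],s['time_s'])
d=cap('scene')
for r in models.boxes_of('scene','lid_edge')[:2]:print(r['p'],tr(r['at']),r['at'][2])
cv2.imwrite('pics/s4.png',cv2.resize(d['color'][150:330,215:455,::-1],None,fx=3,fy=3))
E
```

```text
time_s: 10.5
eef_pos: [574.6, -230.6, 188.2]
ee_rot: [-0.002, 0.647, 0.762, -0.0]
force: [-0.0, 0.5, 0.0]
grip_width: 0.199
grip_force: 0.0
[  -3.36281756 -209.02038346] 188.19167921244562 [-1.59709694e-03  6.47006629e-01  7.62482621e-01 -3.51728359e-04] 10.5
0.94 [ -16.1298 -144.3394] 90.6
```

View pics/s4.png

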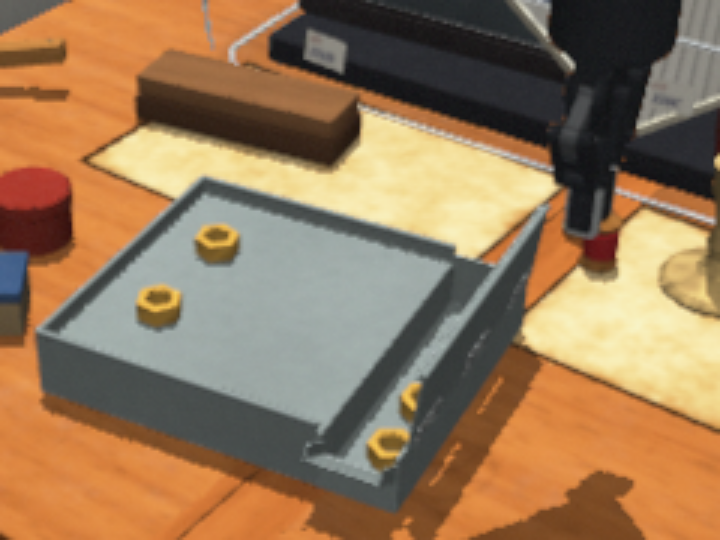

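The tool is beyond the lid, with fingers at crop pixel (590,225), and the lid leans slightly outward. I go down and push toward the board.

```bash
python3 -m pendant '0 0 0.032 0;0 0 0.032 0;0 0 0.030 0;0 0 0 0;0.012 0 0 0;0.012 0 0 0;0.01 0 0 0;0.01 0 0 0;0.01 0 0 0;0 0 0 0'; python3 -m pendant '0.008 0 0 0;0.008 0 0 0;0.008 0 0 0;0.008 0 0 0;0 0 0 0'
python3 - <<'E'
from h import *
s=ctrl.sense();print(tr(s['eef_pos']),s['eef_pos'][2],s['time_s'],s['force'])
d=cap('scene')
for r in models.boxes_of('scene','lid_edge')[:2]:print(r['p'],tr(r['at']),r['at'][2])
E
```

```text
time_s: 11.85
eef_pos: [566.7, -174.8, 96.4]
ee_rot: [-0.0, 0.645, 0.764, 0.0]
force: [-0.6, -0.5, -0.2]
grip_width: 0.204
grip_force: 0.0
time_s: 12.48
eef_pos: [561.4, -143.3, 96.3]
ee_rot: [-0.0, 0.645, 0.764, -0.0]
force: [0.6, -0.1, -0.1]
grip_width: 0.199
grip_force: 0.0
[  -1.80048425 -120.73650482] 96.3466158203283 12.475 [ 0.5884764  -0.06144156 -0.09354544]
0.91 [ -33.4798 -115.0294] 70.1
```

```bash
python3 -m pendant '0.008 0 0 0;0.008 0 0 0;0.008 0 0 0;0 0 0 0;0 0 0 0;0 0 -0.03 0;0 0 -0.04 0;0 0 -0.04 0;0 0 0 0'
python3 - <<'E'
from h import *
s=ctrl.sense();print(tr(s['eef_pos']),s['eef_pos'][2],s['time_s'],s['force'])
d=cap('scene')
for r in models.boxes_of('scene','lid_edge')[:2]:print(r['p'],tr(r['at']),r['at'][2])
w=cap('side')
cv2.imwrite('pics/s5.png',np.hstack([cv2.resize(d['color'][190:330,215:405,::-1],(400,300),interpolation=2),cv2.resize(w['color'][170:320,240:440,::-1],(400,300),interpolation=2)]))
E
```

```text
time_s: 13.7
eef_pos: [558.6, -121.0, 209.3]
ee_rot: [0.003, 0.646, 0.764, 0.001]
force: [1.0, -0.2, -0.1]
grip_width: 0.199
grip_force: 0.0
[ -0.83906885 -98.22402226] 209.3432925533895 13.7 [ 1.03022287 -0.15028648 -0.08548693]
0.57 [ -10.5463 -102.9894] 47.4
```

View pics/s5.png

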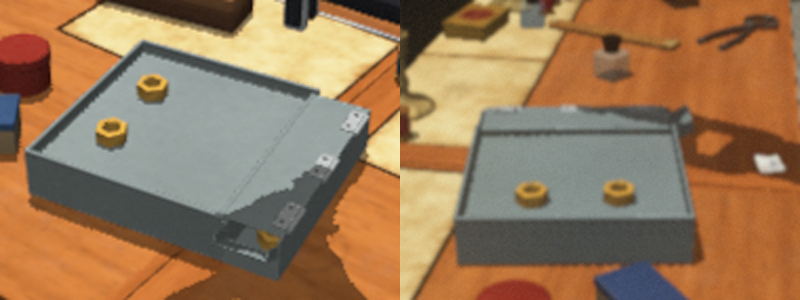

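```bash
python3 - <<'E'
from h import *
d=cap('scene')
print('nut',tr(px2w(d,342.3,301,14)))
R2=R.T
for n,z in((( -113,-76),51),((113,-76),51),((-113,-141),51),((-71,-113),14),((-119,-81),44),((-119,-140),51)):
    p=R2@np.array(n)+C0; print(n,z,np.round((np.array(w2px(d,[*p,z]))-[205,205])/[1,1]*6))
cv2.imwrite('pics/s6.png',cv2.resize(d['color'][225:325,275:405,::-1],None,fx=6,fy=6,interpolation=2))
for n,z in((( -113,-76),51),((113,-76),51),((-113,-141),51),((-71,-113),14),((-119,-81),44)):
    p=R2@np.array(n)+C0; print(n,z,np.round((np.array(w2px(d,[*p,z]))-[275,225])*6))
E
```

```text
nut [ -77.29335742 -107.91925015]
(-113, -76) 51 [694. 523.]
(113, -76) 51 [962. 183.]
(-113, -141) 51 [875. 584.]
(-71, -113) 14 [845. 570.]
(-119, -81) 44 [699. 555.]
(-119, -140) 51 [865. 594.]
(-113, -76) 51 [274. 403.]
(113, -76) 51 [542.  63.]
(-113, -141) 51 [455. 464.]
(-71, -113) 14 [425. 450.]
(-119, -81) 44 [279. 435.]
```

View pics/s6.png

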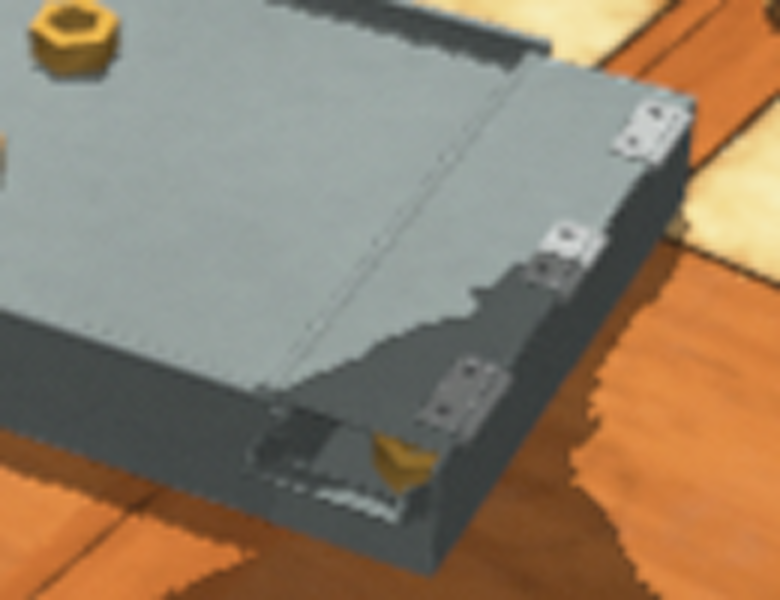

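The lid lies level. Its free-edge corners, (270,392) and (535,60), match the shut prediction within calibration, and the nut at (405,460) is inside the trough, seen through the open lip end. I'm handing in.

```bash
python3 -c "
from rig import ctrl
print(ctrl.finish_job())"
```

```text
the job is handed in; nothing more can be done
None
```

I swept three nuts into the trough, left two on the board, pushed the lid over until it lay shut, and handed the job in at about 14 s; no verdict came back.

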